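Proof-test a ratchet brake lever

TASK

Try out the overhauled brake lever on the bench: push the yellow lever over from its resting side, click by click, until the gauge needle stands in the green once you let go, never letting the needle into the red. Take your hand off and leave it hanging on its notch for two seconds or so, then press the red button so that the lever flies back home, and let go of everything. Leave the other things on the bench as they are.

Things in the scene. Friction and masses are not known exactly. Their poses are not given: they have to be found in the camera images.
- unit: Brake lever unit bolted down: grey plate 200 x 300 x 12 mm, green cheeks 103 mm high, yellow lever between them. Origin on the bench under the pivot; x = the way the lever is pushed (level), y = towards the red button, z up. Position and yaw vary. In its frame, mm: pivot (0, 0, 90), axis along y; red button (0, 115); gauge 88 across at (-5, -89), top at z 74.
- grip (a point): Centre of the lever's black cross bar, 70 mm long along the unit's y, 22 mm thick, 150 mm from the pivot on a 14 mm yellow rod. Home, the lever leans 0.873 rad from upright towards the unit's -x: at lever angle q the bar is at x = -150 sin(0.873 - q), z = 90 + 150 cos(0.873 - q) mm in the unit's frame. Push it towards +x from its -x side.
- lever (a joint): Lever angle, rad: 0 home, up to 1.22 towards the unit's +x. A spring pulls it home (4 to 5 N at the bar, rising to some 8 N with the brake on, more with rubbing). One-way ratchet, notches at 0.22, 0.44, 0.66, 0.88 and 1.10: let go, it drops back to the last notch passed (give or take 0.03). May start home or on the first notch.
- needle (a joint): Gauge needle, rad clockwise from above: about 0 at rest, green 0.75 to 1.45, red from 1.90. It stays at 0 through a hidden slack that differs each time: the brake bites at a lever angle of 0.15 to 0.6, felt as 1 to 2 N more at the bar, then growing. From there it turns about 2.2 rad per rad of lever, some 0.49 per notch, so at least one notch is in the green.
- button_top (a point): Centre of the top face of the red release button, 34 mm across, facing up, 78 mm above the bench when out.
- button (a joint): Press depth of the red button, m: 0 out, 0.011 fully down; springs back. It dips by 6 mm or so by itself at each click of the ratchet. Pressed 7 mm or deeper it frees the lever at once; takes about 5 to 9 N.
- wrench: bystander: steel open-end wrench, 180 mm, lying beyond the unit
- driver: bystander: screwdriver, 190 mm, lying on the gauge side of the unit
- disc: bystander: steel brake disc with a hole, 110 mm across, 12 mm thick, lying on the button side of the unit
- can: bystander: can with a green label, 54 mm across, 150 mm high, standing
- jar: bystander: yellow jar with a black cap, 70 mm across, 90 mm high, standing
- wheel: bystander: black rubber castor wheel, 100 mm across, 38 mm thick, lying
- bin: bystander: blue open parts bin 160 x 110 x 60 mm

How it is judged:
On the way, in this order (a step that is already met when the one before it is completed fails the run):
1. with the robot touching nothing, the lever hangs on a notch with the needle in the green for a second (value of joint needle between 0.73 and 1.47 rad and velocity of joint lever between -0.05 and 0.05 rad/s and contact force between each of the arm, the fingers and anything else below 0.5 N), for 1 s.
2. the red button is pressed in (value of joint button above 0.005 m), for 0.02 s.
At the end, for the whole second after the job is handed in: The lever is home (below 0.05 rad), the needle back at rest (below 0.15 rad) and the button out again (less than 1.5 mm in) (value of joint lever below 0.05 rad and value of joint needle below 0.15 rad and value of joint button below 0.0015 m); the robot touches nothing.
It fails at once if the needle enters the red (1.90 rad): brake overloaded (value of joint needle above 1.9 rad).
It fails at once if a bystander is shifted by more than 30 mm or a can or jar tipped (distance of any of wrench, driver, disc, can, jar, wheel, bin from where it was at the start of the episode above 0.03 m or angle between any of can, jar's own z axis and vertical above 0.4 rad).
It also fails if it takes over 58 s, if anything falls off the work surface, if the arm or the gripper's body presses on something with over 40 N, if the wrist force passes 120 N, or if a joint passes its speed limit or range.

ROBOT

A 6-joint arm with a two-finger parallel gripper is mounted at the origin on the work surface. World frame = base frame: x ahead of the robot, y to its left, z up, the work surface at z = 0. Lengths are in m, angles in rad, forces in N, time in s.
With the tool pointing down it reaches from about 0.25 to 0.725 m from the base axis. Payload 4 kg.
Tool frame: the origin (TCP) lies on the centre line of the jaws, within the pads' length; the fingertips stand ahead of it and the grasp point (between the pads) lies 11 mm behind it (bot.tip_extent is the z of the fingertips in the tool frame, in m); z points along the fingers, y is the direction in which the jaws open and shut (so a half turn about z gives the same grasp; the last joint's range is limited). The gripper opens to 85 mm and grips with 20 to 120 N. Pads are 22 mm wide; open, the fingers measure 114 mm over their backs; the gripper's body (76 mm by 85 mm) begins 54 mm behind the grasp point. The pads swing forward as they close: fully open they stand 13 mm farther back than shut.
Start: joints at [1.175, 0.241, 0.005, 1.335, 0, 1.571], TCP at [0.193, 0.461, 0.239] pointing down, gripper open.
Joint ranges: [-2.72, 2.72], [-1.05, 1.87], [-1.09, 1.28], [-1.99, 2.15], [-1.42, 1.44], [-3.14, 3.14]. Speed limits (rad/s): [2.79, 2.79, 3.14, 3.14, 3.14, 3.14].

INTERFACE

Orientations are given as a unit quaternion [x, y, z, w].
In Python, from workcell import bot gives the robot as it stands.
- The arm moves only by the shell command python3 -m jog 'ROWS'. ROWS is JSON, a list that holds one entry, the list of rows, each a list of 7 numbers: the shift along the world's x, y, z in m, then the turn, a rotation vector about the world's x, y, z in degrees, then the closure in counts, from 0 (fully open) to 255 (shut). In form: [[[tx, ty, tz, ax, ay, az, fingers], ...]]. A call has 1 to 10 rows; each row is the pose to reach, as a shift and turn from the pose commanded when the call began; what a row does not reach only later rows make up. A row lasts 1/12 s, in which the tool goes at most 41.7 mm and 7.16 degrees, less where a joint would pass 70% of its speed; a pose out of reach is approached as far as the arm can. A call with a gripper value outside its range is refused whole. The fingers move at their own pace and stop on an object; the grip force is fixed at half the most. Time passes only in rows, so rows that repeat a pose let the fingers close. It gives the time, the measured TCP pose, the force and the opening at its end, in the units of the state.
- bot.get_obs(): the state, without advancing time (a new reading comes with each control period).
- bot.camera(name): name is "scene" or "top" or "wrist"; returns the picture (480x640x3 uint8, blue, green, red); there is no depth.
- bot.camera_model(name): a dict with "K" (3x3 intrinsics, pixels), "T" (4x4, takes a point from camera to world coordinates). Camera axes: x right, y down, z forward; pixel columns grow to the right and rows downward; lengths in m; the calibration is good to about 2 mm. A picture is of the moment at which its call begins: read the wrist's pose just before it. camera_model takes no time and is no camera call; for the wrist camera it gives the pose at the moment of the call.
- bot.job_done(): hands the job in, once; it reports no verdict.
The state is a dict: "clock": time; "joint_pos": joint angles; "joint_vel": joint speeds; "tau": joint torques, N m; "eef_pos": TCP position; "tool_rot": TCP orientation; "ft_force": force on the tool from outside, world axes, zero at the start; "ft_torque": the same for the moment, N m; "grip_width": finger opening in m.
Only numpy, scipy, OpenCV 4.12 (cv2) and the standard library are available. Lean on these libraries where they do the work, as an engineer would, in place of code of your own. Each camera call takes 0.05 s, during which the arm holds its last target. There are 200 camera calls.

## Working session

There is one attempt and no reset: what is moved stays moved. The work goes in short steps, Python scripts to look and compute and a shell command to move; the robot and the scene stay as the last step left them, time stands still between calls to the robot, and variables do not carry over. Pictures are saved under pics/ and viewed, about 8 in all and at most 12, crops included, and the job is handed in when it is done.

```bash
mkdir -p pics; ls; python3 - <<'E'
from workcell import bot
import cv2
for n in("top","scene"):
    cv2.imwrite(f"pics/{n}0.png",bot.camera(n)); m=bot.camera_model(n); print(n,m["K"],m["T"])
print(bot.get_obs(),bot.tip_extent)
E
```

```text
pics
top [[478.23070646   0.         313.91622996]
 [  0.         478.23070646 241.70672034]
 [  0.           0.           1.        ]] [[-2.00704235e-02 -9.91987712e-01  1.24729936e-01  4.17224767e-01]
 [-9.99750601e-01  1.86906313e-02 -1.22227383e-02 -6.44527773e-04]
 [ 9.79352496e-03 -1.24944144e-01 -9.92115441e-01  1.30451019e+00]
 [ 0.00000000e+00  0.00000000e+00  0.00000000e+00  1.00000000e+00]]
scene [[441.11808408   0.         320.06461363]
 [  0.         441.11808408 245.89989491]
 [  0.           0.           1.        ]] [[ 6.54621514e-01  6.59106576e-01 -3.70201561e-01  9.49479059e-01]
 [ 7.55956721e-01 -5.70968889e-01  3.20193636e-01 -3.57782858e-01]
 [-3.31842793e-04 -4.89462001e-01 -8.72024564e-01  1.05099391e+00]
 [ 0.00000000e+00  0.00000000e+00  0.00000000e+00  1.00000000e+00]]
{'clock': 0.1, 'joint_pos': array([ 1.17498494e+00,  2.41350237e-01,  3.84891656e-03,  1.33520060e+00,
       -1.56612551e-05,  1.57078933e+00]), 'joint_vel': array([ 0.00100583, -0.00233704,  0.00368345, -0.00069346,  0.00010783,
       -0.00088405]), 'tau': array([ 4.78263810e-04, -3.73137653e+01,  2.53010452e+01,  1.09112376e-02,
        5.92276683e-05,  3.83555673e-06]), 'eef_pos': array([0.19256847, 0.46082743, 0.23849185]), 'tool_rot': array([ 1.96612810e-01,  9.80480747e-01, -9.35738747e-04, -1.79661126e-04]), 'ft_force': array([ 0.05433707, -0.27905697,  0.50065709]), 'ft_torque': array([-0.01383763,  0.04000614, -0.04186673]), 'grip_width': 0.08535145049177086} 0.008
```

View pics/top0.png

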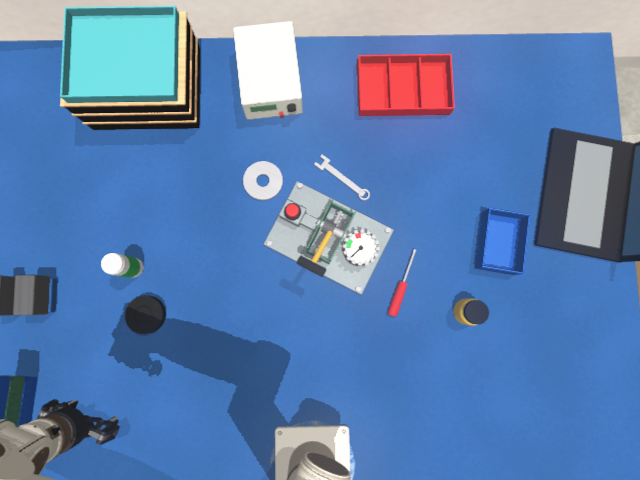

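View pics/scene0.png

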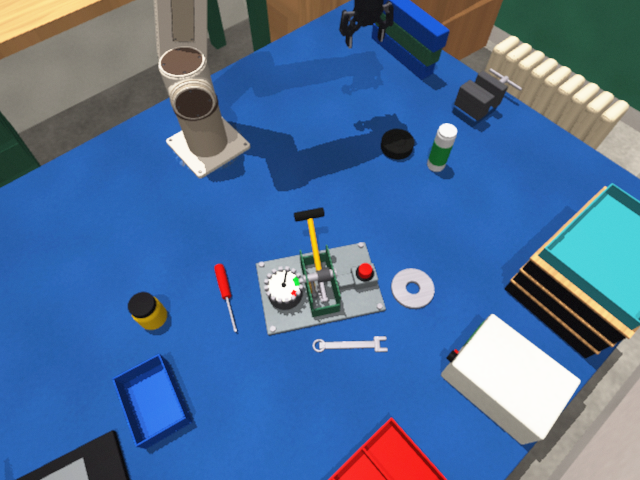

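The top view shows the button at (292,211), the black bar at (312,266) and the gauge at (360,246). In the scene view they are at (365,271), (309,214) and (285,288). The lever leans towards the robot. Next I triangulate these points.

```bash
cat > h.py <<'E'
import numpy as np, cv2
from workcell import bot
def ray(n,p,m=None):
    m=m or bot.camera_model(n); K,T=np.array(m["K"]),np.array(m["T"])
    return T[:3,3],T[:3,:3]@np.linalg.solve(K,[p[0],p[1],1.])
def onz(n,p,z,m=None):
    o,d=ray(n,p,m); return o+d*(z-o[2])/d[2]
def tri(r1,r2):
    (o,d),(q,e)=r1,r2
    s=np.linalg.lstsq(np.c_[d,-e],q-o,rcond=None)[0]
    a,b=o+d*s[0],q+e*s[1]; return (a+b)/2,np.linalg.norm(a-b)
def blob(img,mask,c,r):
    """largest blob of mask within r px of c: centroid, area, minAreaRect"""
    k=np.zeros(mask.shape,np.uint8); cv2.circle(k,c,r,255,-1); k&=mask.astype(np.uint8)*255
    cs=cv2.findContours(k,cv2.RETR_EXTERNAL,cv2.CHAIN_APPROX_NONE)[0]
    q=max(cs,key=cv2.contourArea); M=cv2.moments(q)
    return (M["m10"]/M["m00"],M["m01"]/M["m00"]),M["m00"],cv2.minAreaRect(q)
def hsv(i): return cv2.split(cv2.cvtColor(i,cv2.COLOR_BGR2HSV))
E
python3 - <<'E'
from h import *
I={n:cv2.imread(f"pics/{n}0.png") for n in("top","scene")}
def f(n,kind,c,r):
    h,s,v=hsv(I[n])
    m={"red":((h<8)|(h>172))&(s>150)&(v>90),"black":(v<50)&(I[n].max(2)<50),"white":(s<60)&(v>190)}[kind]
    b=blob(I[n],m,c,r); print(n,kind,np.round(b[0],1),b[1],np.round(b[2][1],1),round(b[2][2],1)); return b[0]
P={}
for nm,k,ct,rt,cs,rs in[("button","red",(292,211),14,(365,271),14),("bar","black",(312,266),20,(309,214),20)]:
    P[nm],g=tri(ray("top",f("top",k,ct,rt)),ray("scene",f("scene",k,cs,rs))); print(nm,P[nm].round(4),"gap",round(g,4))
g,gg=tri(ray("top",(360,246)),ray("scene",(285,288)));print("gauge",g,gg)
# plate by grey mask corners, z=.012
h,s,v=hsv(I["top"]); m=((s<70)&(v>90)).astype(np.uint8)*255
k=np.zeros_like(m);cv2.circle(k,(329,238),75,255,-1);m&=k
m=cv2.morphologyEx(m,cv2.MORPH_CLOSE,np.ones((25,25)));
c=max(cv2.findContours(m,0,2)[0],key=cv2.contourArea);b=cv2.boxPoints(cv2.minAreaRect(c))
C=np.array([onz("top",p,.012) for p in b]);print(b,C.round(3),np.linalg.norm(C-np.roll(C,1,0),axis=1),C.mean(0))
for i,(n,x,y) in enumerate([("top",262,180),("scene",245,195)]):
    cv2.imwrite(f"pics/c{n}.png",cv2.resize(I[n][y:y+120,x:x+150],None,fx=5,fy=5,interpolation=2))
E
```

```text
top red [291.8 210. ] 114.0 [12. 12.] 90.0
scene red [364.6 270.3] 149.0 [14. 14.] 90.0
button [0.6574 0.0404 0.0696] gap 0.0001Traceback (most recent call last):
  File "<stdin>", line 9, in <module>
  File "<stdin>", line 6, in f
  File "h.py", line 16, in blob
    q=max(cs,key=cv2.contourArea); M=cv2.moments(q)
ValueError: max() iterable argument is empty
```

```bash
python3 - <<'E'
from h import *
I={n:cv2.imread(f"pics/{n}0.png") for n in("top","scene")}
print(I["top"][266,308:317].tolist(),I["scene"][214,305:312].tolist())
def f(n,kind,c,r):
    h,s,v=hsv(I[n])
    m={"red":((h<8)|(h>172))&(s>150)&(v>90),"black":(v<80)&(s<110)}[kind]
    b=blob(I[n],m,c,r); print(n,kind,np.round(b[0],1),b[1],np.round(b[2][1],1),round(b[2][2],1)); return b[0]
for nm,k,ct,rt,cs,rs in[("bar","black",(312,266),20,(309,214),20)]:
    p,g=tri(ray("top",f("top",k,ct,rt)),ray("scene",f("scene",k,cs,rs))); print(nm,p.round(4),"gap",round(g,4))
g,gg=tri(ray("top",(360,246)),ray("scene",(285,288)));print("gauge",g,gg)
h,s,v=hsv(I["top"]); m=((s<70)&(v>90)).astype(np.uint8)*255
k=np.zeros_like(m);cv2.circle(k,(329,238),75,255,-1);m&=k
m=cv2.morphologyEx(m,cv2.MORPH_OPEN,np.ones((3,3)))
c=max(cv2.findContours(m,0,2)[0],key=cv2.contourArea);b=cv2.boxPoints(cv2.minAreaRect(c))
C=np.array([onz("top",p,.012) for p in b]);print(b,C.round(3),np.linalg.norm(C-np.roll(C,1,0),axis=1),C.mean(0))
for i,(n,x,y) in enumerate([("top",262,180),("scene",245,195)]):
    cv2.imwrite(f"pics/c{n}.png",cv2.resize(I[n][y:y+120,x:x+150],None,fx=5,fy=5,interpolation=2))
E
```

```text
[[80, 73, 68], [81, 74, 70], [81, 74, 69], [82, 74, 71], [82, 74, 71], [81, 73, 69], [81, 74, 69], [81, 74, 70], [80, 73, 69]] [[32, 34, 35], [31, 32, 32], [32, 30, 31], [33, 32, 33], [30, 32, 33], [28, 30, 31], [26, 29, 28]]
top black [303.9 262.5] 52.0 [22.4  7.6] 26.6
scene black [309.  214.1] 193.0 [ 8.  28.8] 79.4
bar [0.5047 0.0033 0.1856] gap 0.0161
gauge [ 0.56069441 -0.13617796  0.05805011] 0.0014907753680057363
[[262.40005 245.20003]
 [295.00003 180.00002]
 [393.4     229.2    ]
 [360.80002 294.40002]] [[ 0.573  0.124  0.012]
 [ 0.753  0.032  0.012]
 [ 0.61  -0.235  0.012]
 [ 0.435 -0.14   0.012]] [0.29751604 0.20188409 0.30288952 0.19966522] [ 0.59257035 -0.05465308  0.012     ]
```

View pics/ctop.png

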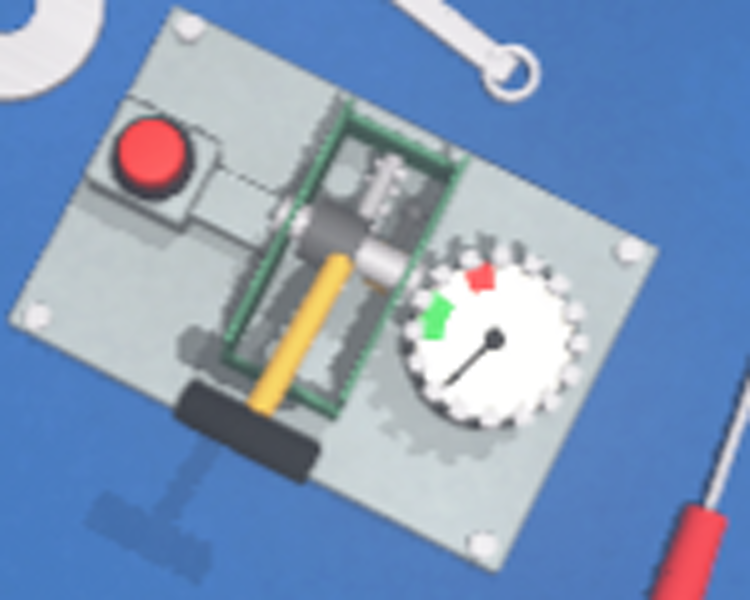

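The plate measures 200 x 300 mm, as it should. The crop shows the bar centre at (247,430), which is (311.4,266) in the full image. The needle points down-left, with green then red clockwise from it. Next I fit the frame and write a needle reader.

```bash
cat >> h.py <<'E'
O=np.array([.603,-.061]); YAW=np.deg2rad(-28.1)
ex=np.array([np.cos(YAW),np.sin(YAW)]); ey=np.array([-ex[1],ex[0]])
def W(x,y): return O+x*ex+y*ey
def U(p): d=np.asarray(p)[:2]-O; return np.array([d@ex,d@ey])
def dial(n,img):
    """needle, green, red: angle in unit frame by rays onto dial plane, about measured white dial centre"""
    m=bot.camera_model(n); K,T=np.array(m["K"]),np.array(m["T"])
    h,s,v=hsv(img); g=np.r_[W(-.005,-.089),.074]
    vv,uu=np.mgrid[:480,:640]; d=np.stack([(uu-K[0,2])/K[0,0],(vv-K[1,2])/K[1,1],np.ones(uu.shape)],-1)@T[:3,:3].T
    P=T[:3,3]+d*((.074-T[2,3])/d[...,2])[...,None]; Q=P[...,:2]-g[:2]
    x,y=Q@ex,Q@ey; r=np.hypot(x,y)
    wht=(r<.04)&(s<60)&(v>200); cx,cy=[(np.percentile(a[wht],2)+np.percentile(a[wht],98))/2 for a in(x,y)]
    x,y=x-cx,y-cy; r=np.hypot(x,y)
    def ang(mk,w=1.): w=mk*w; return np.arctan2((w*y/r).sum(),(w*x/r).sum()),int(mk.sum())
    wr=np.where((s<90),np.clip(170.-v,0,None),0)
    a,na=ang((r>.009)&(r<.026)&(wr>0),wr); gr,ng=ang((r<.04)&(h>45)&(h<80)&(s>100)); rd,nr=ang((r<.04)&((h<8)|(h>172))&(s>100))
    c=lambda t:(gr-t+np.pi)%(2*np.pi)-np.pi
    return dict(needle=round(1.1+c(a),3),n=na,red=round(1.1+c(rd),3),ng=ng,white=int(wht.sum()),c=(round(cx,4),round(cy,4)))
def needle(): return {n:dial(n,bot.camera(n)) for n in("top","scene")}
E
python3 - <<'E'
from h import *
I={n:cv2.imread(f"pics/{n}0.png") for n in("top","scene")}
p,g=tri(ray("top",(311.4,266)),ray("scene",(309,214.1)));print("bar",p,g,U(p))
b=onz("top",(291.8,210.),.078);print("button",b,U(b), onz("scene",(364.6,269.5),.078))
for n in I:print(n,dial(n,I[n]))
for q in(0,.22):print(q,-.15*np.sin(.873-q),.09+.15*np.cos(.873-q))
print("can",onz("top",(133,268),.08),"jar",onz("top",(471,312),.05))
E
```

```text
bar [ 0.50126275 -0.00615779  0.18869653] 0.002947204313547002 [-0.11557649  0.00045833]
button [0.65576057 0.04019304 0.078     ] [-0.00112161  0.11411595] [0.65825811 0.03863993 0.078     ]
top {'needle': np.float64(0.11), 'n': 9, 'red': np.float64(2.122), 'ng': 32, 'white': 636, 'c': (np.float64(-0.0001), np.float64(-0.0013))}
scene {'needle': np.float64(0.108), 'n': 9, 'red': np.float64(2.032), 'ng': 39, 'white': 636, 'c': (np.float64(0.0013), np.float64(-0.0012))}
0 -0.11493899614318048 0.18637959932266757
0.22 -0.09113578953187919 0.2091396989521168
can [0.51221513 0.44756199 0.08      ] jar [ 0.38276154 -0.42143954  0.05      ]
```

The bar is at home, and all the checks agree within 2–3 mm. Now I approach from the -x side with the jaws shut.

```bash
python3 -m jog '[[[0.024,-0.041,0,0,0,-1,255],[0.046,-0.079,0,0,0,-2,255],[0.068,-0.117,0,0,0,-3,255],[0.09,-0.155,0,0,0,-4,255],[0.112,-0.193,0,0,0,-5,255],[0.134,-0.231,0,0,0,-5.4,255],[0.156,-0.269,0,0,0,-5.4,255],[0.178,-0.307,-0.01,0,0,-5.4,255],[0.2,-0.345,-0.02,0,0,-5.4,255],[0.222,-0.383,-0.03,0,0,-5.4,255]]]' && python3 -m jog '[[[0.017,-0.028,-0.014,0,0,0,255],[0.034,-0.056,-0.028,0,0,0,255],[0.034,-0.056,-0.028,0,0,0,255],[0.034,-0.056,-0.028,0,0,0,255],[0.034,-0.056,-0.028,0,0,0,255]]]'
python3 - <<'E'
from h import *
o=bot.get_obs();print(o["clock"],o["eef_pos"],U(o["eef_pos"]),o["tool_rot"],o["ft_force"],o["grip_width"]);print(needle())
for n in("scene",):cv2.imwrite(f"pics/{n}1.png",bot.camera(n)[100:400,150:550])
E
```

```text
clock: 0.93
eef_pos: [0.4011, 0.1009, 0.2154]
tool_rot: [0.243, 0.97, 0.0, 0.0]
ft_force: [0.1, 1.0, -0.3]
grip_width: 0.0
clock: 1.35
eef_pos: [0.434, 0.047, 0.1873]
tool_rot: [0.243, 0.97, -0.0, -0.001]
ft_force: [-0.3, -0.1, 0.0]
grip_width: 0.0001
1.35 [0.43402164 0.04696638 0.18725518] [-0.1999138   0.01564923] [ 2.42867479e-01  9.70059181e-01 -4.15140402e-05 -7.55371920e-04] [-0.34632988 -0.08856407  0.02062562] 9.353592958252628e-05
{'top': {'needle': np.float64(0.135), 'n': 9, 'red': np.float64(2.084), 'ng': 34, 'white': 607, 'c': (np.float64(-0.0006), np.float64(-0.0019))}, 'scene': {'needle': np.float64(0.108), 'n': 9, 'red': np.float64(2.026), 'ng': 39, 'white': 636, 'c': (np.float64(0.0013), np.float64(-0.0012))}}
```

View pics/scene1.png

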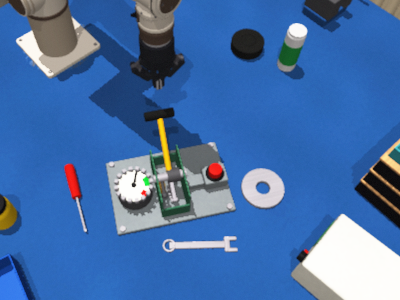

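The jaws are shut and centred in front of the bar, at unit x -200, y +16, z 187 mm. I now move to just before contact, then push through the first notch.

```bash
python3 -m jog '[[[0.02,-0.02,-0.003,0,0,0,255],[0.04,-0.038,-0.006,0,0,0,255],[0.045,-0.042,-0.006,0,0,0,255],[0.052,-0.046,0.001,0,0,0,255],[0.06,-0.05,0.008,0,0,0,255],[0.067,-0.054,0.014,0,0,0,255],[0.075,-0.058,0.021,0,0,0,255],[0.075,-0.058,0.021,0,0,0,255],[0.075,-0.058,0.021,0,0,0,255]]]'
python3 - <<'E'
from h import *
o=bot.get_obs();print(o["clock"],o["eef_pos"],U(o["eef_pos"]),o["ft_force"],np.dot(o["ft_force"][:2],ex));print(needle())
E
```

```text
clock: 2.25
eef_pos: [0.505, -0.0083, 0.2093]
tool_rot: [0.241, 0.97, 0.001, -0.004]
ft_force: [-12.0, 4.8, 8.7]
grip_width: 0.0002
2.25 [ 0.50500453 -0.00828944  0.20929246] [-0.11127174  0.00034037] [-11.97937771   4.80003795   8.70265379] -12.828205824035457
{'top': {'needle': np.float64(0.019), 'n': 9, 'red': np.float64(2.078), 'ng': 27, 'white': 600, 'c': (np.float64(-0.0011), np.float64(-0.0007))}, 'scene': {'needle': np.float64(0.108), 'n': 9, 'red': np.float64(2.026), 'ng': 39, 'white': 638, 'c': (np.float64(0.0013), np.float64(-0.0012))}}
```

```bash
python3 -m jog '[[[0.004,-0.002,0.005,0,0,0,255],[0.008,-0.004,0.009,0,0,0,255],[0.012,-0.006,0.012,0,0,0,255],[0.016,-0.008,0.015,0,0,0,255],[0.02,-0.01,0.018,0,0,0,255],[0.024,-0.013,0.020,0,0,0,255],[0.028,-0.015,0.021,0,0,0,255],[0.028,-0.015,0.021,0,0,0,255]]]'
python3 - <<'E'
from h import *
o=bot.get_obs();print(o["clock"],o["eef_pos"],U(o["eef_pos"]),o["ft_force"],np.dot(o["ft_force"][:2],ex));print(needle())
i=bot.camera("scene");cv2.imwrite("pics/s2.png",cv2.resize(i[180:330,220:420],None,fx=4,fy=4,interpolation=2))
E
```

```text
clock: 3.02
eef_pos: [0.5339, -0.0237, 0.2301]
tool_rot: [0.241, 0.97, 0.0, -0.004]
ft_force: [-9.6, 2.8, 6.5]
grip_width: 0.0001
3.0167 [ 0.53392567 -0.02370995  0.23008956] [-0.07849638  0.00035972] [-9.6185028   2.81375304  6.47996894] -9.810050844779086
{'top': {'needle': np.float64(-0.934), 'n': 7, 'red': np.float64(0.535), 'ng': 0, 'white': 621, 'c': (np.float64(-0.0016), np.float64(0.001))}, 'scene': {'needle': np.float64(0.183), 'n': 9, 'red': np.float64(2.026), 'ng': 39, 'white': 638, 'c': (np.float64(0.0013), np.float64(-0.0012))}}
```

View pics/s2.png

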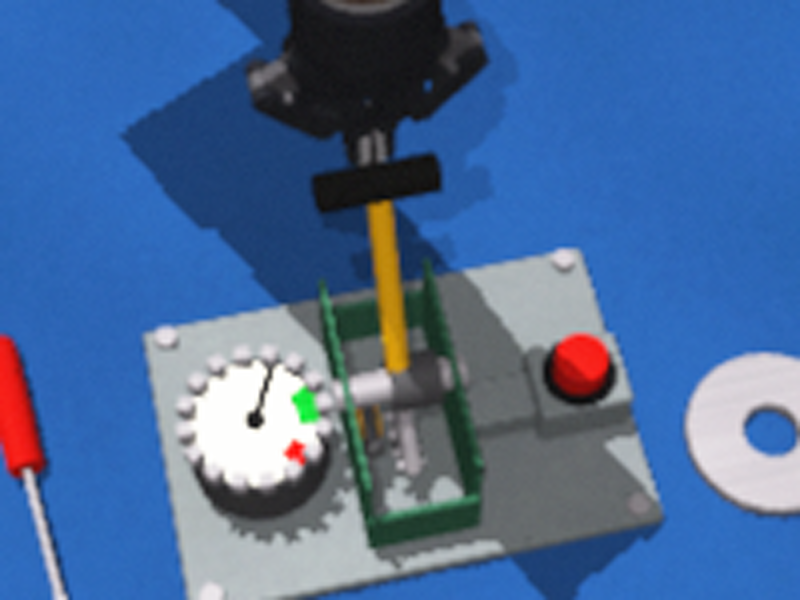

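The needle has just left rest: hub at (255,420), tip at (272,362) in the crop. So the brake bites at about 0.43. I push through the third notch.

```bash
python3 -m jog '[[[0.004,-0.002,0.002,0,0,0,255],[0.008,-0.004,0.004,0,0,0,255],[0.012,-0.006,0.005,0,0,0,255],[0.016,-0.008,0.006,0,0,0,255],[0.02,-0.01,0.007,0,0,0,255],[0.024,-0.013,0.008,0,0,0,255],[0.028,-0.015,0.009,0,0,0,255],[0.028,-0.015,0.009,0,0,0,255]]]'
python3 - <<'E'
from h import *
o=bot.get_obs();print(o["clock"],o["eef_pos"],U(o["eef_pos"]),o["ft_force"],np.dot(o["ft_force"][:2],ex));print(needle()["scene"])
i=bot.camera("scene");cv2.imwrite("pics/s3.png",cv2.resize(i[180:330,220:420],None,fx=4,fy=4,interpolation=2))
E
```

```text
clock: 3.83
eef_pos: [0.5631, -0.0383, 0.2397]
tool_rot: [0.241, 0.97, 0.001, -0.002]
ft_force: [-9.7, 3.9, 7.1]
grip_width: 0.0001
3.8333 [ 0.56307095 -0.03829903  0.2397424 ] [-0.04591491  0.00121808] [-9.67382794  3.91633187  7.06964161] -10.378182362375151
{'needle': np.float64(0.623), 'n': 13, 'red': np.float64(2.03), 'ng': 39, 'white': 627, 'c': (np.float64(0.0013), np.float64(-0.0012))}
```

View pics/s3.png

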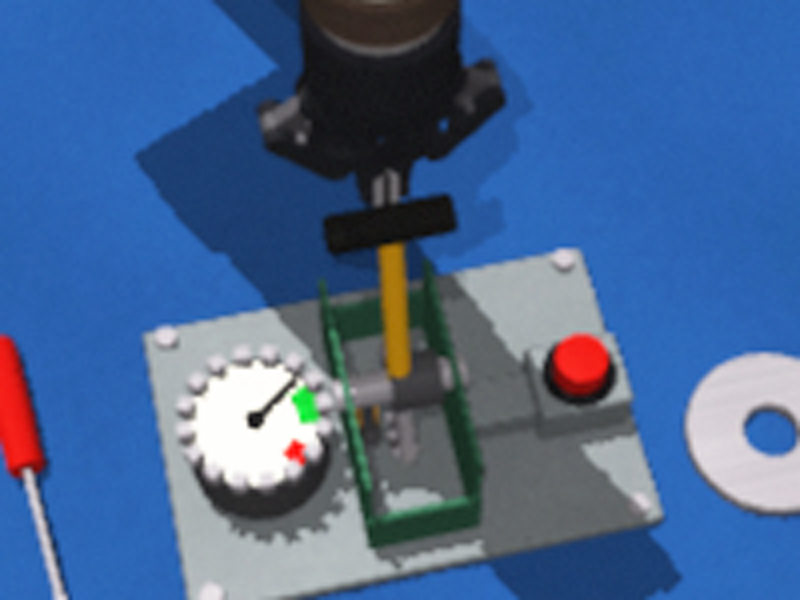

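The needle is at about 0.65, just short of green with the lever at about 0.71. On to the 0.88 notch.

```bash
python3 -m jog '[[[0.004,-0.002,0.0,0,0,0,255],[0.008,-0.004,0.0,0,0,0,255],[0.012,-0.006,-0.001,0,0,0,255],[0.016,-0.008,-0.001,0,0,0,255],[0.02,-0.01,-0.002,0,0,0,255],[0.024,-0.013,-0.002,0,0,0,255],[0.028,-0.015,-0.003,0,0,0,255],[0.028,-0.015,-0.003,0,0,0,255]]]'
python3 - <<'E'
from h import *
o=bot.get_obs();print(o["clock"],o["eef_pos"],U(o["eef_pos"]),o["ft_force"],np.dot(o["ft_force"][:2],ex));print(needle()["scene"])
E
```

```text
clock: 4.65
eef_pos: [0.5917, -0.0531, 0.2366]
tool_rot: [0.241, 0.97, 0.001, -0.002]
ft_force: [-7.3, 4.5, 5.9]
grip_width: 0.0001
4.65 [ 0.591661   -0.05305781  0.23658068] [-0.0137433   0.00166521] [-7.31451145  4.45583886  5.92503273] -8.551080105659244
{'needle': np.float64(1.014), 'n': 11, 'red': np.float64(2.023), 'ng': 38, 'white': 633, 'c': (np.float64(0.0013), np.float64(-0.0011))}
```

```bash
python3 -m jog '[[[0.0027,-0.0014,0,0,0,0,255],[0.0027,-0.0014,0,0,0,0,255],[-0.001,0.0005,0,0,0,0,255],[-0.005,0.0025,0,0,0,0,255],[-0.009,0.0045,0,0,0,0,255],[-0.013,0.0065,0,0,0,0,255],[-0.017,0.0085,0,0,0,0,255],[-0.035,0.019,0,0,0,0,255],[-0.053,0.028,0,0,0,0,255],[-0.053,0.028,0,0,0,0,255]]]'
python3 - <<'E'
from h import *
o=bot.get_obs();print(o["clock"],o["eef_pos"],U(o["eef_pos"]),o["ft_force"]);print(needle()["scene"])
i=bot.camera("scene");cv2.imwrite("pics/s4.png",cv2.resize(i[180:330,220:420],None,fx=4,fy=4,interpolation=2))
E
```

```text
clock: 5.58
eef_pos: [0.5377, -0.0265, 0.2358]
tool_rot: [0.242, 0.97, -0.0, -0.001]
ft_force: [-0.8, 0.1, -0.0]
grip_width: 0.0001
5.5833 [ 0.53765698 -0.02652834  0.23575705] [-0.0738774  -0.00036896] [-0.75307451  0.05014812 -0.04384481]
{'needle': np.float64(0.922), 'n': 9, 'red': np.float64(2.029), 'ng': 36, 'white': 639, 'c': (np.float64(0.0013), np.float64(-0.0012))}
```

View pics/s4.png

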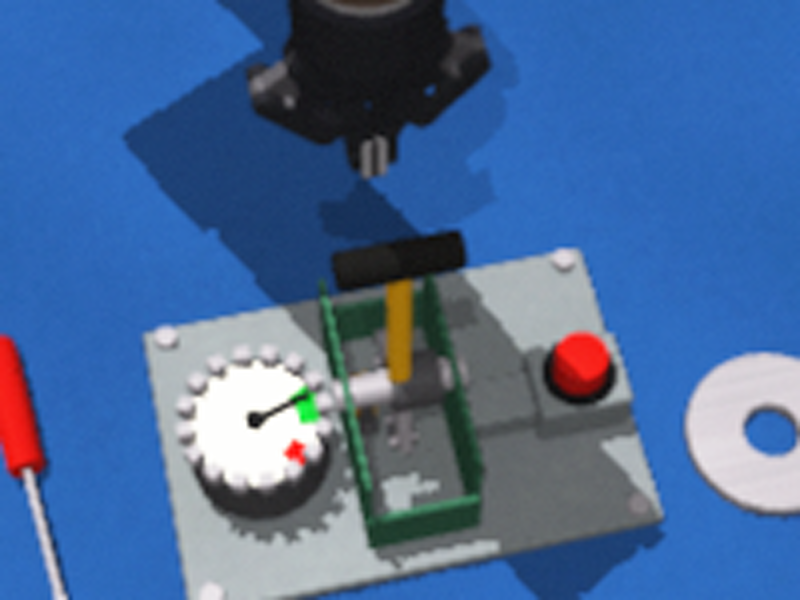

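The lever hangs on its notch with the needle in green at about 0.93 (crop: tip at (305,395)). The hand is off. I carry the hand round to above the button, leaning it away from the lever's swing, and the lever keeps hanging meanwhile.

```bash
python3 -m jog '[[[0,0.035,0,-5,0,0,255],[0,0.07,0,-10,0,0,255],[0.03,0.085,0,-15,0,0,255],[0.065,0.085,0,-15,0,0,255],[0.09,0.085,-0.02,-15,0,0,255],[0.108,0.08,-0.045,-15,0,0,255],[0.119,0.067,-0.075,-15,0,0,255],[0.119,0.067,-0.105,-15,0,0,255],[0.119,0.067,-0.115,-15,0,0,255],[0.119,0.067,-0.115,-15,0,0,255]]]' 
python3 -m jog '[[[0,0,0,0,0,0,255],[0,0,0,0,0,0,255],[0,0,0,0,0,0,255],[0,0,0,0,0,0,255],[0,0,0,0,0,0,255],[0,0,0,0,0,0,255],[0,0,0,0,0,0,255],[0,0,0,0,0,0,255],[0,0,0,0,0,0,255],[0,0,0,0,0,0,255]]]' 
python3 - <<'E'
from h import *
o=bot.get_obs();print(o["clock"],o["eef_pos"],U(o["eef_pos"]),o["ft_force"]);print(needle()["scene"])
i=bot.camera("scene");cv2.imwrite("pics/s5.png",cv2.resize(i[130:330,220:470],None,fx=3,fy=3,interpolation=2))
E
```

```text
clock: 6.57
eef_pos: [0.6575, 0.0382, 0.116]
tool_rot: [0.24, 0.962, -0.128, 0.028]
ft_force: [0.4, 0.3, 0.1]
grip_width: -0.0
clock: 7.4
eef_pos: [0.6595, 0.0389, 0.1204]
tool_rot: [0.24, 0.962, -0.127, 0.032]
ft_force: [-0.3, -0.6, 0.1]
grip_width: -0.0001
7.4 [0.65949759 0.03886009 0.12044547] [0.00280275 0.11470031] [-0.2842134  -0.56281816  0.12966611]
{'needle': np.float64(0.914), 'n': 9, 'red': np.float64(2.025), 'ng': 37, 'white': 636, 'c': (np.float64(0.0013), np.float64(-0.0011))}
```

View pics/s5.png

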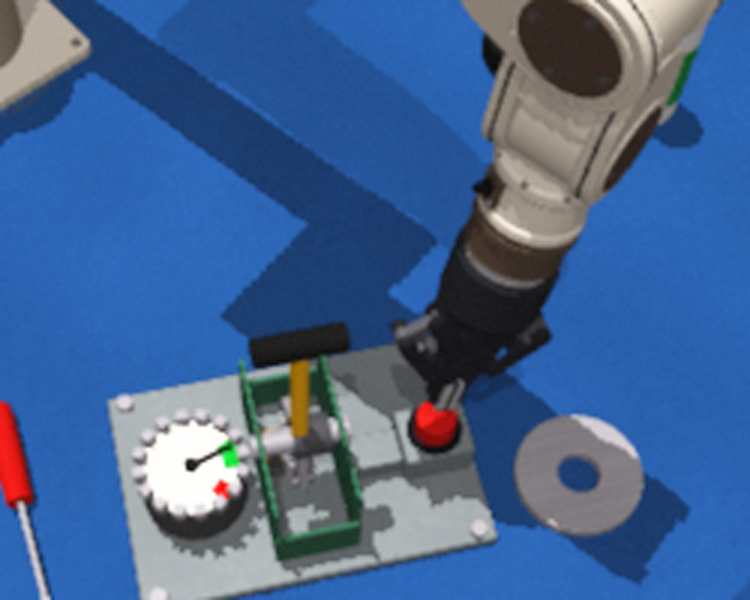

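The shut fingertips are over the button, clear of the lever, and the needle is still at 0.91 after 2 s hanging. Press and lift.

```bash
python3 -m jog '[[[-0.002,0.001,-0.015,0,0,0,255],[-0.002,0.001,-0.028,0,0,0,255],[-0.002,0.001,-0.034,0,0,0,255],[-0.002,0.001,-0.038,0,0,0,255],[-0.002,0.001,-0.042,0,0,0,255],[-0.002,0.001,-0.045,0,0,0,255],[-0.002,0.001,-0.047,0,0,0,255],[-0.002,0.001,-0.047,0,0,0,255]]]' 
python3 - <<'E'
from h import *
o=bot.get_obs();print(o["clock"],o["eef_pos"],U(o["eef_pos"]),o["ft_force"]);print(needle()["scene"])
E
```

```text
clock: 8.22
eef_pos: [0.6575, 0.0399, 0.0762]
tool_rot: [0.24, 0.962, -0.127, 0.032]
ft_force: [-5.7, 1.2, 10.5]
grip_width: 0.0001
8.2167 [0.65747679 0.03991421 0.07623068] [0.00052365 0.11467835] [-5.67781378  1.22076116 10.51457507]
{'needle': np.float64(0.097), 'n': 9, 'red': np.float64(2.028), 'ng': 40, 'white': 633, 'c': (np.float64(0.0015), np.float64(-0.0011))}
```

The needle is back at rest. Now I lift off and check.

```bash
python3 -m jog '[[[0,0,0.015,0,0,0,255],[0,0,0.03,0,0,0,255],[0,0.01,0.06,0,0,0,255],[0,0.03,0.09,0,0,0,255],[0,0.05,0.11,0,0,0,255],[0,0.05,0.11,0,0,0,255],[0,0.05,0.11,0,0,0,255],[0,0.05,0.11,0,0,0,255],[0,0.05,0.11,0,0,0,255],[0,0.05,0.11,0,0,0,255]]]' 
python3 - <<'E'
from h import *
o=bot.get_obs();print(o["clock"],o["eef_pos"],o["ft_force"]);print(needle()["scene"])
i=bot.camera("scene");cv2.imwrite("pics/s6.png",i)
h,s,v=hsv(i);print(blob(i,((h<8)|(h>172))&(s>150)&(v>90),(365,271),14)[:2],blob(i,(v<80)&(s<110),(309,214),20)[0])
E
```

```text
clock: 9.15
eef_pos: [0.6567, 0.0888, 0.1817]
tool_rot: [0.241, 0.962, -0.128, 0.03]
ft_force: [-0.0, 0.3, 0.6]
grip_width: -0.0001
9.15 [0.65670534 0.08875423 0.18165069] [-1.19660713e-04  2.92261140e-01  5.75998866e-01]
{'needle': np.float64(0.099), 'n': 10, 'red': np.float64(2.028), 'ng': 40, 'white': 629, 'c': (np.float64(0.0015), np.float64(-0.0011))}
((364.6555924695459, 270.08859357696565), 150.5) (309.1818181818182, 214.00420875420872)
```

View pics/s6.png

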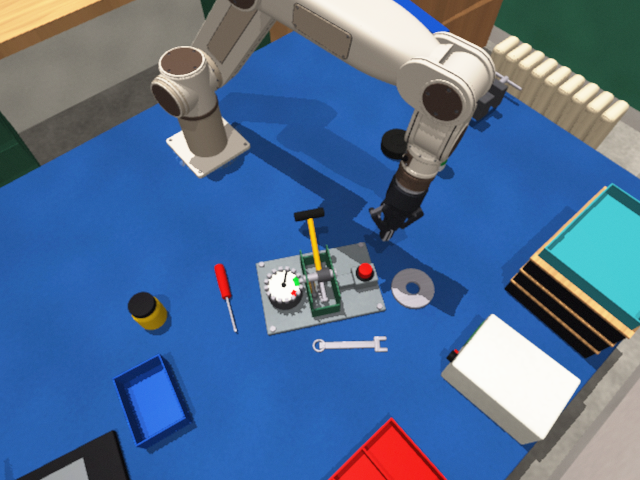

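The bar is back at (309,214) and the button at (364.7,270.1), both as at the start. The needle is at rest and the bystanders look unmoved. Handing in.

```bash
python3 -c "
from workcell import bot
print(bot.job_done())"
```

```text
the job is handed in; nothing more can be done
None
```

I pushed the lever over four notches from home to the one at about 0.88 rad, and the job is handed in at about 9 s on the clock. No verdict is reported.

- **In the green:** with the hand off, the needle stood at about 0.92 rad. It read at most about 1.0 rad in the checks between pushes, well short of the red.
- **Hang and release:** the lever hung untouched for about two seconds. I then pressed the red button with about 10 N, and the lever flew home.
- **Last checks:** in the scene camera the bar and button were back within about half a pixel of where they started, and the needle was at its rest reading. The force readings were near zero and nothing touched the arm. By eye the bystanders in view had not moved. The arm hid the can in that last picture, so I could not check it, though the path stayed well away from it.

The needle reader shows about 0.1 rad at rest, before and after, so treat the needle readings as good to about 0.1 rad. With the arm overhead, the top view of the gauge was blocked, so I relied on the scene camera for the needle from the second notch on.

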